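Catch the wax blocks from the dispenser chute

TASK

Take the steel pan by its handle and hold it, clear of the bench, under the lip of the tilted dispenser chute; press the paddle below the lip with it until the gate lets go and all three wax blocks have slid into the pan, but do not press the paddle right back to its end stop. Then let the paddle return and set the pan with its three blocks down on the black rubber mat, centred on it and square to it. Drop no block on the bench and leave everything else where it stands.

Things in the scene. Friction and masses are not known exactly. Their poses are not given: they have to be found in the camera images.
- table: the grey laminate bench top; its surface is z = 0.
- chute: fixed dispenser: a straight steel chute tilted 30 degrees, 270 mm long, 62 mm wide (channel 52 mm inside, walls 28 mm high), between two white cheeks on a white base plate. Origin on the bench straight below the middle of the lip (its open low end); x points level from the lip back under the rising chute, away from the robot. Cheeks, base and paddle clamp stand at x = 95 mm and more.
- lip (a point): middle of the edge of the chute's floor (5 mm thick) at its low end, 150 mm above the bench; axes as the chute. A dark steel gate across the channel, 34 mm up from the lip, holds the blocks back; it rises 2 mm for every mm the paddle is pressed and must rise 22 mm to let a block through.
- paddle (a joint): press of the trigger paddle (m): 0 at rest, 0.030 at the end stop; 0.012 to 0.025 frees the blocks. An upright black plate 100 mm wide, z = 85 to 130 mm, square to the chute's x and centred under it, pressed in +x against a spring (3 to 8 N). Its front face rests 5 to 40 mm beyond the lip in the chute's x; this differs each time and is not told: find it by touch or sight.
- block1: wax block on a grey cassette base, 60 x 40 x 20 mm, about 50 g, nearest the gate on the chute. Origin: centre of its underside; x along its length, z out of its wax face.
- block2: the same kind of block, second in the queue. Origin: centre of its underside.
- block3: the same kind of block, last in the queue. Origin: centre of its underside.
- pan: loose rectangular steel pan, outside 160 (x) x 120 (y) x 60 (z) mm, walls and floor 4 mm, about 0.25 kg. Origin: centre of its underside; z up. A straight black handle sticks out of the middle of its -x wall.
- handle (a point): grip point on the pan's handle, at (-122, 0, 44) mm in the pan's frame; same axes. The handle is a bar along the pan's x from x = -80 to -156 mm, 18 mm wide (y) and 20 mm high (z = 34 to 54 mm): grip it from above across y.
- mat: fixed black rubber mat 190 (x) x 150 (y) x 4 mm flat on the bench. Origin: centre of its underside. The pan's long side goes along the mat's long side, either way round.
- pencup: bystander: dark round cup of pens, 84 mm across, 150 mm high with the pens. Origin: centre of its underside.
- reagent: bystander: amber bottle, 64 mm across, 150 mm high. Origin: centre of its underside.
- bowl: bystander: round steel bowl, 110 mm across, 45 mm high, in front of the chute. Origin: centre of its underside.
- slidebox: bystander: flat grey slide box 85 x 75 x 30 mm, in front of the chute. Origin: centre of its underside.
Things that resemble listed ones, but are neither listed nor needed, are in the scene too. What is shaped like the block2 but red is not meant.

How it is judged:
On the way, in this order (a step that is already met when the one before it is completed fails the run):
1. the pan, lifted clear of the bench, is under the lip and the paddle is pressed (height (world z) of pan above 0.025 m and horizontal distance between pan and lip below 0.12 m and value of joint paddle above 0.006 m), for 0.05 s.
2. all three blocks lie in the pan while it is still held clear of the bench (height (world z) of pan above 0.02 m and x of block1 in the frame of pan between -0.085 and 0.085 m and y of block1 in the frame of pan between -0.065 and 0.065 m and z of block1 in the frame of pan between -0.005 and 0.065 m and x of block2 in the frame of pan between -0.085 and 0.085 m and y of block2 in the frame of pan between -0.065 and 0.065 m and z of block2 in the frame of pan between -0.005 and 0.065 m and x of block3 in the frame of pan between -0.085 and 0.085 m and y of block3 in the frame of pan between -0.065 and 0.065 m and z of block3 in the frame of pan between -0.005 and 0.065 m), for 0.2 s.
At the end, for the whole second after the job is handed in: The pan stands upright at rest on the mat (centre within 30 mm of the mat's centre, long side within 0.2 rad of the mat's long side, either way round), all three blocks lie at rest inside it, and the paddle is back within 3 mm of its rest position (horizontal distance between pan and mat below 0.03 m and angle between the x axis of pan and the x axis of mat, either way round below 0.2 rad and height (world z) of pan below 0.009 m and angle between pan's own z axis and vertical below 0.06 rad and linear speed of pan below 0.02 m/s and x of block1 in the frame of pan between -0.085 and 0.085 m and y of block1 in the frame of pan between -0.065 and 0.065 m and z of block1 in the frame of pan between -0.005 and 0.065 m and x of block2 in the frame of pan between -0.085 and 0.085 m and y of block2 in the frame of pan between -0.065 and 0.065 m and z of block2 in the frame of pan between -0.005 and 0.065 m and x of block3 in the frame of pan between -0.085 and 0.085 m and y of block3 in the frame of pan between -0.065 and 0.065 m and z of block3 in the frame of pan between -0.005 and 0.065 m and linear speed of each of block1, block2, block3 below 0.03 m/s and value of joint paddle below 0.003 m); the robot touches nothing.
It fails at once if the paddle is pressed to its end stop (beyond 28 mm) (value of joint paddle above 0.028 m).
It fails at once if a block touches the bench (contact force between any of block1, block2, block3 and table above 0.3 N).
It fails at once if a bystander is moved more than 20 mm (distance of any of pencup, reagent, bowl, slidebox from where it was at the start of the episode above 0.02 m).
It also fails if it takes over 54 s, if anything falls off the work surface, if the arm or the gripper's body presses on something with over 40 N, if the wrist force passes 120 N, or if a joint passes its speed limit or range.

ROBOT

A 6-joint arm with a two-finger parallel gripper is mounted at the origin on the work surface. World frame = base frame: x ahead of the robot, y to its left, z up, the work surface at z = 0. Lengths are in m, angles in rad, forces in N, time in s.
With the tool pointing down it reaches from about 0.4 to 0.825 m from the base axis. Payload 7 kg.
Tool frame: the origin (TCP) lies midway between the tips of the shut fingers; the grasp point (between the pads) lies behind it (arm.hold_point_z is the z of the grasp point in the tool frame, in m); z points along the fingers, x is the direction in which the jaws open and shut, and the axes are right-handed (so a half turn about z gives the same grasp; the last joint's range is limited). The gripper opens to 85 mm and grips with 20 to 120 N. Pads are 22 mm wide; open, the fingers measure 114 mm over their backs; the gripper's body (76 mm by 85 mm) begins 54 mm behind the grasp point. The pads swing forward as they close: fully open they stand 13 mm farther back than shut.
Start: joints at [-0.823, 0.359, 0.012, 0, -1.224, -0.288], TCP at [0.3, -0.605, 0.195] pointing down, gripper open.
Joint ranges: [-3.07, 3.07], [-1.43, 2.12], [-1.02, 1.25], [-3.03, 1.67], [-3.05, -0], [-3.03, 3.03]. Speed limits (rad/s): [2.39, 2.39, 3.01, 3.14, 3.14, 3.14].

INTERFACE

Orientations are given as a unit quaternion [w, x, y, z].
In Python, from workcell import sensors, optics, sign_off, arm gives the robot as it stands.
- The arm moves only by the shell command python3 -m inch 'ROWS' [FORCE]. ROWS is JSON, a list of rows, each a list of 7 numbers: the shift along the tool's x, y, z as a fraction of full scale, then the turn, a rotation vector about the tool's x, y, z as a fraction of full scale, then the opening, from -1 (shut) to 1 (fully open), so that 0 is half open. A call has exactly 5 rows; each row is the pose to reach, as a shift and turn from the pose commanded when the call began, along the tool's axes at that moment, turning the shorter way round; what a row does not reach only later rows make up. Full scale, the value 1, is 200 mm for a shift and 360 degrees for a turn. A row lasts 1/12 s, in which the tool goes at most 41.7 mm and 7.16 degrees, less where a joint would pass 70% of its speed; a pose out of reach is approached as far as the arm can. A call with a number of a shift or a turn outside -1 to 1 is refused whole. A call with a gripper value outside its range is refused whole. The fingers move at their own pace and stop on an object; FORCE is the grip in N (left out, the last holds). Time passes only in rows, so rows that repeat a pose let the fingers close, or fill a call up. It gives the time, the measured TCP pose, the force and the opening at its end, in the units of the state.
- sensors.state(): the state, without advancing time (a new reading comes with each control period).
- optics.camera(name): name is "side" or "top" or "wrist"; returns (picture, depth): 480x640x3 uint8, blue, green, red; 480x640 float32, m along the optical axis (not along the pixel's ray), 0 where there is no reading.
- optics.camera_info(name): a dict with "fx", "fy", "cx", "cy" (pixels), "position" and "orientation" of the camera in the world. Camera axes: x right, y up, looking along -z (the intrinsics and any distortion apply to the point x, -y, -z); pixel columns grow to the right and rows downward; lengths in m; the calibration is good to about 2 mm. A picture is of the moment at which its call begins: read the wrist's pose just before it. camera_info takes no time and is no camera call; for the wrist camera it gives the pose at the moment of the call.
- sign_off(): hands the job in, once; it reports no verdict.
The state is a dict: "t": time; "joint_positions": joint angles; "qvel": joint speeds; "joint_efforts": joint torques, N m; "position": TCP position; "orientation": TCP orientation; "force": force on the tool from outside, world axes, zero at the start; "ft_torque": the same for the moment, N m; "grip_width": finger opening in m.
Only numpy, scipy, OpenCV 4.12 (cv2) and the standard library are available. Lean on these libraries where they do the work, as an engineer would, in place of code of your own. Each camera call takes 0.05 s, during which the arm holds its last target. There are 200 camera calls.

## Working session

There is one attempt and no reset: what is moved stays moved. The work goes in short steps, Python scripts to look and compute and a shell command to move; the robot and the scene stay as the last step left them, time stands still between calls to the robot, and variables do not carry over. Pictures are saved under pics/ and viewed, about 8 in all and at most 12, crops included, and the job is handed in when it is done.

```bash
ls; mkdir -p pics
cat > h.py <<'E'
import numpy as np, cv2
from workcell import sensors, optics, arm
from scipy.spatial.transform import Rotation as R
def q2R(q): return R.from_quat([q[1],q[2],q[3],q[0]]).as_matrix()
def cloud(info,d):
    v,u=np.mgrid[0:480,0:640]
    x=(u-info['cx'])/info['fx']*d; y=(v-info['cy'])/info['fy']*d
    P=np.stack([x,-y,-d],-1)@q2R(info['orientation']).T+np.array(info['position'])
    P[d==0]=np.nan
    return P
def snap(n):
    i=optics.camera_info(n); im,d=optics.camera(n)
    return im,cloud(i,d),i
E
python3 - <<'E'
from h import *
for n in ['top','side']:
    im,P,i=snap(n); print(n,i); cv2.imwrite(f'pics/{n}0.png',im); np.savez(f'{n}0.npz',im=im,P=P)
s=sensors.state(); print(s); print(arm.hold_point_z)
E
```

```text
pics
top {'fx': 480.11983660765924, 'fy': 480.11983660765924, 'cx': 317.1293138380919, 'cy': 245.24260008215998, 'position': array([0.48153067, 0.05557136, 1.20007568]), 'orientation': array([-0.70162153, -0.05142428,  0.03655791,  0.70975086])}
side {'fx': 511.22153715869484, 'fy': 511.22153715869484, 'cx': 325.14830336862326, 'cy': 240.59733626321022, 'position': array([-0.03742407,  0.68761154,  0.6451386 ]), 'orientation': array([-0.33356041, -0.19693936,  0.48410077,  0.78460104])}
{'t': 0.1, 'joint_positions': array([-8.22883476e-01,  3.59305393e-01,  1.11860061e-02, -3.43554087e-04,
       -1.22412470e+00, -2.88082267e-01]), 'qvel': array([-0.00148629, -0.00051964,  0.00317466,  0.0010551 , -0.00259407,
       -0.00119739]), 'joint_efforts': array([-8.58486474e-04, -5.84767091e+01,  2.94111568e+01,  6.95445567e+00,
       -3.14895093e-03, -5.56993470e-06]), 'position': array([ 0.29932272, -0.60446706,  0.19437296]), 'orientation': array([-6.55476505e-04,  5.27403174e-01,  8.49614820e-01,  3.47042569e-04]), 'force': array([-0.15657691, -0.36171295,  0.2024188 ]), 'ft_torque': array([ 0.03761397,  0.00748397, -0.03134781]), 'grip_width': 0.085615141326611}
-0.0187
```

View pics/top0.png

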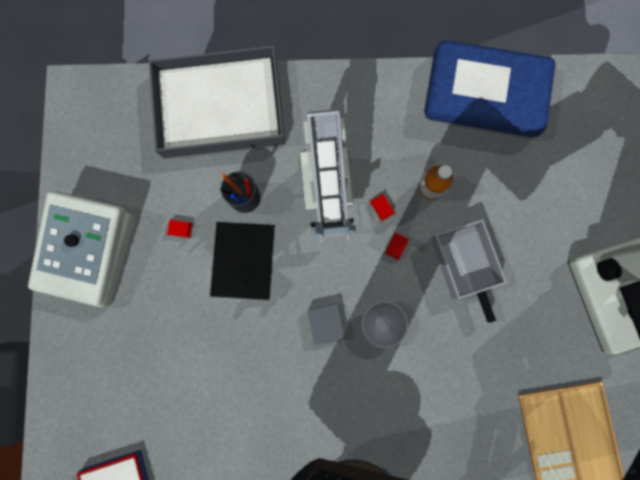

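View pics/side0.png

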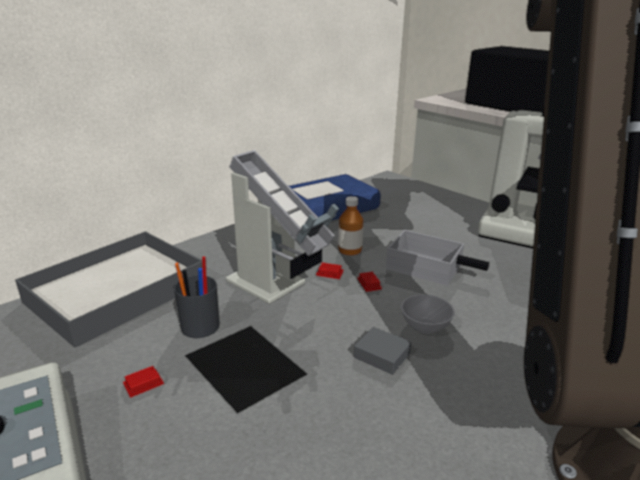

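Top view: pan at (470,260) with handle to (487,308); mat (243,260); chute lip ~(333,222) with three white blocks in it; bowl (384,325) and slide box (326,324) in front of the chute; reds at (382,207), (397,247), (180,228) are decoys. Only one pan, mat and chute. Now measuring.

Run:
```python
from h import *
z=np.load('top0.npz'); im,P=z['im'],z['P']
g=im.astype(int); mx=g.max(2)
def box(u0,u1,v0,v1):
    m=np.zeros(im.shape[:2],bool); m[v0:v1,u0:u1]=1; return m
def rect(m,name):
    p=P[m]; p=p[~np.isnan(p[:,0])]
    r=cv2.minAreaRect((p[:,:2]*1000).astype(np.float32)); print(name,len(p),np.round(r[0],1),np.round(r[1],1),round(r[2],1),'z',np.round(np.percentile(p[:,2],[2,50,98])*1000,1))
    return r
Z=P[...,2]
print('table z',np.nanmedian(Z[350:400,200:280]))
rect(box(205,280,215,305)&(mx<25),'mat')
rect(box(425,515,210,305)&(Z>.05)&(Z<.075),'pan rim')
rect(box(425,515,210,305)&(Z>.02)&(Z<.075),'pan')
rect(box(470,505,285,330)&(Z>.03)&(mx<45),'handle')
rect(box(300,350,295,350)&(Z>.015),'slidebox')
rect(box(355,412,298,352)&(Z>.015),'bowl')
rect(box(410,460,160,205)&(Z>.04),'bottle')
rect(box(215,265,165,215)&(Z>.03),'cup')
# chute
w=box(312,345,130,225)&(g.min(2)>180)&(Z>.14)
rect(w,'blocks')
c=box(298,360,105,245)
for v in range(205,245,3):
    print(v,[(u,*(np.round(P[v,u]*1000).astype(int))) for u in range(310,360,6)])
```

```text
table z -0.0006581549912532125
mat 3925 [596.8 268.4] [141.  180.4] 86.0 z [-1.1  3.6  8.3]
pan rim 672 [ 571.7 -290.4] [194.3 122.4] 17.2 z [50.4 57.8 63.2]
pan 1253 [ 571.2 -290.3] [195.2 122.9] 17.1 z [21.  51.5 62.6]
handle 226 [ 475.2 -319.1] [69.1 18. ] 18.6 z [42.6 52.8 57.5]
slidebox 1105 [436.5  59.7] [84.8 74.9] 11.4 z [24.7 29.2 33.8]
bowl 1034 [435.2 -78.9] [107.7 105.5] 89.4 z [15.7 30.6 47.1]
bottle 744 [ 772.4 -208. ] [62.8 56.3] 52.9 z [ 45.6 103.  151.3]
cup 845 [756.1 262.7] [82.8 82.1] 1.1 z [ 31.5  81.5 152.8]
blocks 1072 [735.9  50.4] [143.1  33.1] 5.0 z [193.4 233.9 271.7]
205 [(310, np.int64(733), np.int64(97), np.int64(11)), (316, np.int64(732), np.int64(82), np.int64(14)), (322, np.int64(694), np.int64(65), np.int64(193)), (328, np.int64(691), np.int64(52), np.int64(207)), (334, np.int64(691), np.int64(39), np.int64(207)), (340, np.int64(694), np.int64(26), np.int64(193)), (346, np.int64(689), np.int64(14), np.int64(213)), (352, np.int64(733), np.int64(-9), np.int64(3)), (358, np.int64(734), np.int64(-25), np.int64(-4))]
208 [(310, np.int64(725), np.int64(97)
[... 5328 characters left out ...]
np.int64(642), np.int64(22), np.int64(-2)), (346, np.int64(642), np.int64(7), np.int64(0)), (352, np.int64(641), np.int64(-8), np.int64(2)), (358, np.int64(641), np.int64(-23), np.int64(0))]
244 [(310, np.int64(636), np.int64(98), np.int64(-2)), (316, np.int64(635), np.int64(83), np.int64(-2)), (322, np.int64(635), np.int64(68), np.int64(1)), (328, np.int64(634), np.int64(53), np.int64(2)), (334, np.int64(634), np.int64(38), np.int64(1)), (340, np.int64(634), np.int64(22), np.int64(1)), (346, np.int64(634), np.int64(7), np.int64(2)), (352, np.int64(634), np.int64(-8), np.int64(1)), (358, np.int64(634), np.int64(-23), np.int64(-2))]<stdin>:25: RuntimeWarning: invalid value encountered in cast
```

Run:
```python
import cv2
a=cv2.imread('pics/top0.png')[100:250,290:410]; b=cv2.imread('pics/side0.png')[140:300,220:360]
a=cv2.resize(a,(400,500),interpolation=cv2.INTER_CUBIC); b=cv2.resize(b,(400,500),interpolation=cv2.INTER_CUBIC)
cv2.imwrite('pics/c1.png',cv2.hconcat([a,b]))
```

```text
(no output)
```

View pics/c1.png

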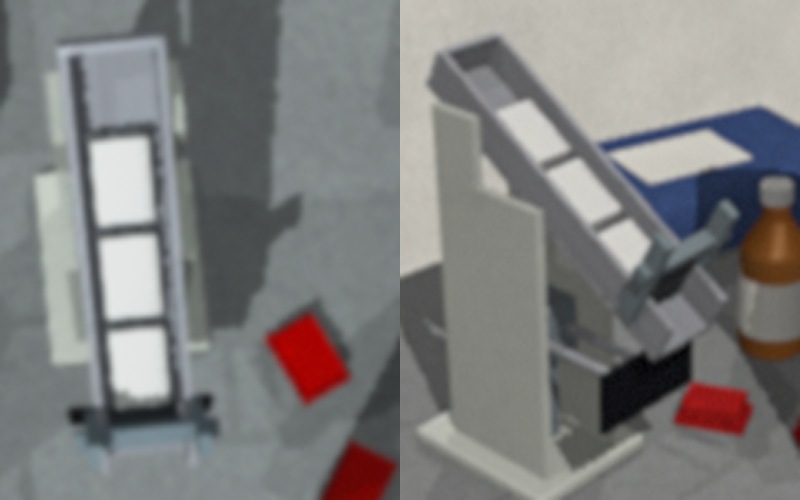

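Picture 3 (crop): three white blocks queued behind the dark gate, black paddle plate set back below the lip; the only other block-like things are the red ones, not meant. Next: paddle face from the side depth, and a move calculator.

```bash
cat >> h.py <<'E'
LIP=np.array([.633,.0405]); YAW=np.radians(5.2)
def go(x,y,z,yaw,s=None):
    """print row for TCP target; yaw = heading (deg) of tool y"""
    s=s or sensors.state(); Rm=q2R(s['orientation'])
    T=np.array([[np.sin(np.radians(yaw))*-1,np.cos(np.radians(yaw)),0],[np.cos(np.radians(yaw)),np.sin(np.radians(yaw)),0],[0,0,-1]]).T
    d=Rm.T@(np.array([x,y,z])-s['position'])/.2
    w=R.from_matrix(Rm.T@T).as_rotvec()/(2*np.pi)
    print('row',np.round(d,4),np.round(w,4),'mm',round(np.linalg.norm(d)*200),'deg',np.round(w*360,1))
E
python3 - <<'E'
from h import *
c,s=np.cos(YAW),np.sin(YAW)
for n in ['side','top']:
    z=np.load(n+'0.npz'); im,P=z['im'],z['P']
    q=P[...,:2]-LIP; X=q@[c,s]; Y=q@[-s,c]; Z=P[...,2]
    m=(im.max(2)<70)&(abs(Y)<.055)&(Z>.083)&(Z<.133)&(X>-.01)&(X<.06)
    print(n,m.sum(), np.round(np.percentile(X[m]*1000,[2,10,25,50,75,90]),1),np.round(np.percentile(Y[m]*1000,[2,50,98]),1),np.round(np.percentile(Z[m]*1000,[2,98]),1))
    if n=='side': A=np.c_[Y[m],np.ones(m.sum())]; print('slope',np.linalg.lstsq(A,X[m],rcond=None)[0])
    # wall tops: chute outer width & yaw
    m=(abs(Y)<.045)&(X>-.03)&(X<.26)&(Z>.14); f=Z-(.150+X*np.tan(np.radians(30)))
    w=m&(f>.024)&(f<.036)&(X>.07)
    for sg in(1,-1):
        k=w&(Y*sg>.018); p=np.polyfit(X[k],Y[k],1); print(n,'wall',sg,k.sum(),p,'deg',np.degrees(p[0]))
    w=m&(abs(Y)<.02)&(abs(f)<.008)&(X<.025); print(n,'floor start X',np.round(np.percentile(X[w]*1000,[0,2,5]),1),'f med',np.median(f[w]))
go(.475,-.319,.195,17.5)
E
```

```text
side 521 [31.5 32.4 33.2 33.9 34.9 35.9] [-46.9  10.6  46.7] [ 88.3 130.8]
slope [0.01076569 0.03402106]
side wall 1 329 [-0.00678717  0.02708128] deg -0.38887643318041587
side wall -1 335 [ 0.00553895 -0.03106756] deg 0.31735863654305146
side floor start X [-1.7 -0.6 -0.4] f med 0.0009127944424136836
top 29 [34.1 34.2 34.3 35.2 37.3 39. ] [-46.4  40.5  47.4] [104.9 131.3]
top wall 1 222 [-0.01195883  0.02912429] deg -0.6851906885119067
top wall -1 240 [ 0.0118405  -0.03052696] deg 0.6784107600628246
top floor start X [0.1 0.7 0.8] f med -0.0007452597982672143
row [ 0.8894  1.4205 -0.002 ] [-0.     -0.0002  0.0246] mm 335 deg [-0.  -0.1  8.8]
```

```bash
python3 -m inch '[[0.09,0.142,0,0,0,0.005,1],[0.18,0.284,0,0,0,0.01,1],[0.27,0.426,0,0,0,0.015,1],[0.36,0.568,0,0,0,0.02,1],[0.45,0.71,0,0,0,0.0246,1]]'
python3 - <<'E'
from h import *
go(.475,-.319,.195,17.5)
E
```

```text
t: 0.52
position: [0.3871, -0.4597, 0.1948]
orientation: [-0.0, 0.592, 0.806, 0.0]
force: [0.6, 0.3, 0.1]
grip_width: 0.0857
row [ 0.5403  0.6296 -0.0011] [-0.0001 -0.0001 -0.0004] mm 166 deg [-0.  -0.  -0.1]
```

```bash
python3 -m inch '[[0.12,0.14,0,0,0,0,1],[0.24,0.28,0,0,0,0,1],[0.37,0.43,0,0,0,0,1],[0.48,0.56,0,0,0,0,1],[0.54,0.63,0,0,0,0,1]]'
python3 - <<'E'
from h import *
im,P,i=snap('wrist'); cv2.imwrite('pics/w1.png',im); np.savez('w1.npz',im=im,P=P)
Z=P[...,2]; 
m=(im.max(2)<60)&(Z>.045)&(Z<.062)&(P[...,0]<.54)&(P[...,0]>.42)&(abs(P[...,1]+.32)<.06)
p=P[m]; r=cv2.minAreaRect((p[:,:2]*1000).astype(np.float32)); print(len(p),r,np.median(p[:,2]))
m=(Z>.052)&(Z<.066)&(P[...,0]>.5)&(P[...,1]<-.2); p=P[m]
if len(p)>5: print('rim',cv2.minAreaRect((p[:,:2]*1000).astype(np.float32)),len(p))
s=sensors.state(); print(s['position']); go(.475,-.319,.195,17.5)
E
```

```text
t: 0.93
position: [0.4759, -0.3174, 0.1951]
orientation: [-0.0, 0.591, 0.807, 0.0]
force: [-0.7, -1.1, 0.4]
grip_width: 0.0854
2045 ((474.81243896484375, -319.8218688964844), (75.60659790039062, 16.422256469726562), 17.032400131225586) 0.05434111354225618
rim ((598.7962646484375, -377.8909912109375), (180.9727325439453, 332.6379089355469), 7.394200801849365) 5235
[ 0.47688133 -0.31636986  0.19503173]
row [-0.0097 -0.013   0.0001] [ 0.0001 -0.0001  0.0004] mm 3 deg [ 0.  -0.   0.1]
```

View pics/w1.png

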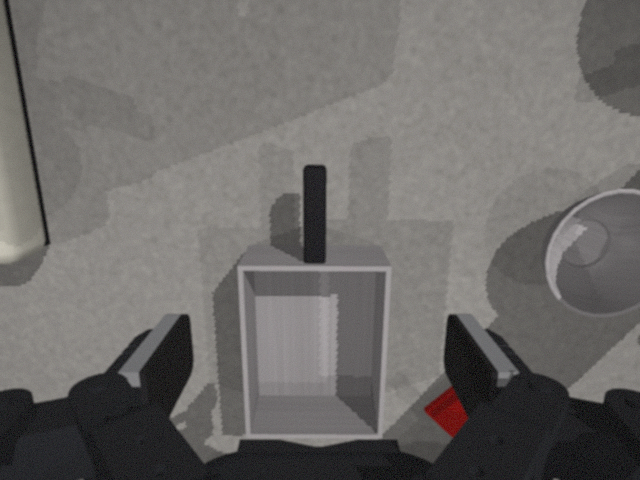

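Picture 4: handle at (315,213), clear around; the measured centre (0.4748, -0.3198), length 75.6 mm and top z 54 mm match the description. Descend and grip.

Run:
```python
from h import *
go(.472,-.320,.025,17.1)
```

```text
row [-0.0103 -0.0293  0.8501] [ 0.0001 -0.0001  0.0015] mm 170 deg [ 0.  -0.   0.5]
```

```bash
python3 -m inch '[[-0.01,-0.029,0.17,0,0,0.001,1],[-0.01,-0.029,0.37,0,0,0.0015,1],[-0.01,-0.029,0.56,0,0,0.0015,1],[-0.01,-0.029,0.74,0,0,0.0015,1],[-0.01,-0.029,0.85,0,0,0.0015,1]]' && python3 -m inch '[[0,0,0,0,0,0,0.5],[0,0,0,0,0,0,0],[0,0,0,0,0,0,-0.5],[0,0,0,0,0,0,-1],[0,0,0,0,0,0,-1]]' 110 && python3 -m inch '[[0,0,0,0,0,0,-1],[0,0,0,0,0,0,-1],[0,0,0,0,0,0,-1],[0,0,0,0,0,0,-1],[0,0,0,0,0,0,-1]]'
```

```text
t: 1.4
position: [0.4672, -0.3231, 0.0214]
orientation: [-0.002, 0.595, 0.803, -0.0]
force: [-0.3, -0.4, 0.7]
grip_width: 0.0856
t: 1.82
position: [0.4709, -0.3244, 0.0271]
orientation: [0.002, 0.595, 0.804, 0.001]
force: [0.1, 0.4, -0.0]
grip_width: 0.0255
t: 2.23
position: [0.4696, -0.324, 0.0253]
orientation: [0.0, 0.595, 0.804, 0.0]
force: [0.6, 0.4, -0.5]
grip_width: -0.0001
```

Grip width 0: the handle isn't between the pads. Looking.

Run:
```python
from h import *
a,Pa,i=snap('wrist'); b,Pb,i=snap('top'); c,Pc,_=snap('side')
np.savez('t2.npz',a=a,Pa=Pa,b=b,Pb=Pb)
cr=lambda x:cv2.resize(x,(400,300))
cv2.imwrite('pics/g1.png',cv2.vconcat([cv2.hconcat([cr(a),cr(b[200:350,400:600])]),cv2.hconcat([cr(c[200:350,360:560]),cr(c)])]))
P=Pb; m=np.zeros((480,640),bool); m[200:340,420:520]=1
m&=(P[...,2]>.05)&(P[...,2]<.07); print(cv2.minAreaRect((P[m][:,:2]*1000).astype(np.float32)),m.sum()); print(sensors.state()['grip_width'])
```

```text
((552.28662109375, -295.9843444824219), (234.37828063964844, 121.07836151123047), 17.27778434753418) 248
-0.00022579159389671187
```

View pics/g1.png

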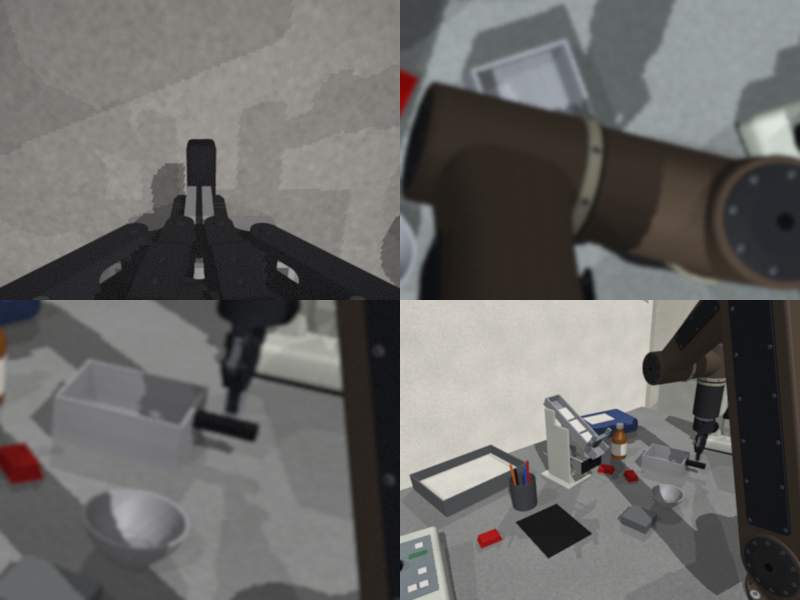

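Run:
```python
from h import *
z=np.load('t2.npz'); a,P=z['a'],z['Pa']
s=sensors.state(); print(s['position'],s['joint_efforts'],s['force'])
for v in range(220,400,12): print(v,[tuple(np.nan_to_num(P[v,u]*1000).astype(int).tolist()) for u in (285,300,312,320,328,340,355)])
cv2.imwrite('pics/g2.png',cv2.resize(a[200:480,180:460],(600,600),interpolation=cv2.INTER_CUBIC))
```

```text
[ 0.46958272 -0.32399798  0.02515484] [-4.21005234e-04 -5.08881533e+01  2.20708537e+01  5.21725014e+00
 -1.72469619e-03 -8.77181378e-06] [ 0.83337492 -0.47828865 -1.32513447]
220 [(451, -345, 0), (449, -338, 1), (447, -333, 0), (446, -329, 0), (445, -325, 0), (443, -319, 0), (441, -312, 1)]
232 [(457, -344, 0), (442, -338, 50), (440, -334, 51), (440, -331, 51), (438, -328, 53), (437, -324, 52), (447, -310, 0)]
244 [(463, -342, 0), (446, -337, 53), (444, -333, 54), (443, -330, 53), (442, -327, 55), (441, -323, 53), (453, -308, 0)]
256 [(469, -340, 0), (450, -336, 53), (448, -331, 54), (447, -329, 55), (447, -326, 53), (446, -321, 54), (459, -306, 0)]
268 [(475, -339, 0), (455, -334, 53), (453, -330, 54), (452, -327, 54), (451, -324, 54), (450, -320, 55), (464, -305, 0)]
280 [(481, -337, 0), (460, -333, 52), (458, -329, 53), (457, -326, 54), (456, -323, 53), (454, -319, 55), (471, -302, 0)]
292 [(487, -335, 1), (464, -332, 53), (462, -327, 54), (461, -324, 54), (460, -322, 54), (459, -317, 54), (477, -300, 0)]
304 [(494, -333, 1), (461, -332, 71), (460, -328, 71), (459, -325, 71), (458
[... 236 characters left out ...]
, 89), (458, -323, 89), (457, -319, 88), (459, -313, 81)]
340 [(466, -334, 89), (461, -331, 95), (459, -327, 96), (459, -325, 95), (458, -323, 97), (457, -320, 97), (459, -314, 89)]
352 [(459, -335, 107), (459, -331, 105), (462, -327, 99), (461, -325, 99), (457, -324, 105), (455, -321, 106), (454, -317, 107)]
364 [(460, -334, 111), (459, -330, 110), (463, -326, 103), (465, -323, 98), (457, -324, 111), (457, -321, 110), (455, -317, 111)]
376 [(461, -334, 115), (460, -330, 115), (464, -326, 106), (468, -322, 99), (460, -323, 111), (456, -321, 116), (455, -318, 116)]
388 [(456, -334, 127), (455, -331, 126), (467, -325, 107), (472, -321, 99), (464, -321, 109), (452, -323, 127), (451, -320, 127)]
```

View pics/g2.png

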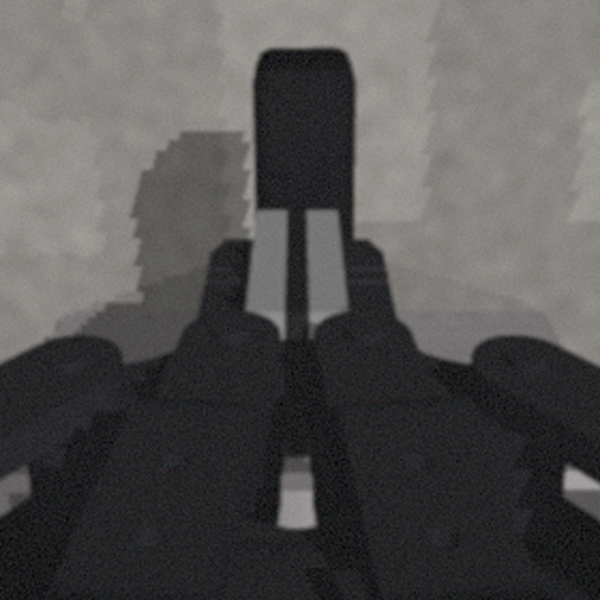

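Pictures 5–6: the handle is untouched at z≈54, and the shut pads end at about z≈65–70 just above it, although the TCP reads 0.025. I'll check that with the independent side camera before trusting it.

Run:
```python
from h import *
im,P,i=snap('side'); s=sensors.state(); print(s['position'],s['orientation'])
d=P-s['position']
# fingers lie near the tool axis: anything within 25mm horizontally, not handle(z<56)
for r in (.012,.02,.03):
    m=(np.hypot(d[...,0],d[...,1])<r)&(P[...,2]>.0); z=np.sort(P[...,2][m]); print(r,m.sum(),np.round(np.histogram(z,bins=np.arange(0,.2,.01))[0],3))
z0=np.load('w1.npz'); P=z0['P']; d=P-np.array([.4769,-.3164,.195])
m=(d[...,2]>-.12); print('open: z rel TCP',np.histogram(d[...,2][m],bins=np.arange(-.12,.02,.01)))
print([x for x in dir(arm) if x[0]!='_'],[x for x in dir(sensors) if x[0]!='_']); print(optics.camera_info('wrist'))
```

```text
[ 0.46959119 -0.32400466  0.02515476] [-4.61150592e-05  5.95213505e-01  8.03567596e-01 -2.19012101e-05]
0.012 192 [27  0  0  9 27 39 17 24 21 24  0  0  0  0  0  0  0  0  0]
0.02 464 [76  0  0 20 61 77 19 39 40 38  8  8 11 17 12  4 18  8  0]
0.03 864 [174   0   0  33  93 118  19  39  40  38  15  31  14  26  36  35  63  13
   4]
open: z rel TCP (array([0, 0, 0, 0, 0, 0, 0, 0, 0, 0, 0, 0, 0]), array([-1.20000000e-01, -1.10000000e-01, -1.00000000e-01, -9.00000000e-02,
       -8.00000000e-02, -7.00000000e-02, -6.00000000e-02, -5.00000000e-02,
       -4.00000000e-02, -3.00000000e-02, -2.00000000e-02, -1.00000000e-02,
       -5.55111512e-17,  1.00000000e-02]))
['PlanningError', 'hold_point_z'] ['state']
{'fx': 424.5769104308606, 'fy': 424.5769104308606, 'cx': 318.1042700466654, 'cy': 245.73969604771904, 'position': array([ 0.40370586, -0.3432102 ,  0.20443345]), 'orientation': array([ 0.58985162, -0.08204413, -0.11065368,  0.79567556])}
```

```bash
python3 - <<'E'
from h import *
P=np.load('w1.npz')['P']
for v,u in [(325,180),(340,175),(325,455),(345,470),(370,485),(400,520),(420,100),(455,300)]: print(v,u,np.round(P[v,u]-[.4769,-.3164,.195],3))
E
python3 -m inch '[[0,0,0.0,0,0,0,0],[0,0,0.0,0,0,0,1],[0,0,0.0,0,0,0,1],[0,0,0.0,0,0,0,1],[0,0,0.0,0,0,0,1]]' 110
python3 - <<'E'
from h import *
im,P,i=snap('side'); im2,P2,_=snap('wrist'); cv2.imwrite('pics/s2.png',cv2.hconcat([cv2.resize(im[180:330,440:600],(400,400)),cv2.resize(im2,(400,400))]))
E
```

```text
325 180 [ 0.003 -0.044  0.059]
340 175 [ 0.005 -0.043  0.065]
325 455 [-0.022  0.038  0.059]
345 470 [-0.023  0.037  0.073]
370 485 [-0.022  0.039  0.082]
400 520 [-0.026  0.037  0.101]
420 100 [ 0.002 -0.046  0.105]
455 300 [-0.009 -0.007  0.114]
t: 2.85
position: [0.4696, -0.324, 0.0252]
orientation: [-0.0, 0.595, 0.804, -0.0]
force: [0.4, -0.2, -0.9]
grip_width: 0.0607
```

View pics/s2.png

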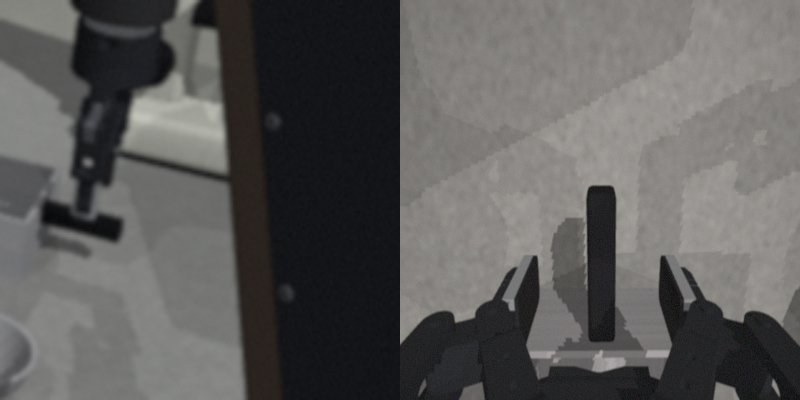

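Picture 7: open pads straddle the handle but end just above its top. Both cameras agree that the real tips sit about 40 mm behind the reported TCP, with no lateral offset. I'll go down 40 mm more, watching the force.

```bash
python3 -m inch '[[0.005,0,0.03,0,0,0,1],[0.01,0,0.06,0,0,0,1],[0.01,0,0.09,0,0,0,1],[0.01,0,0.12,0,0,0,1],[0.01,0,0.14,0,0,0,1]]' 110; python3 -m inch '[[0,0,0.01,0,0,0,1],[0,0,0.02,0,0,0,1],[0,0,0.04,0,0,0,1],[0,0,0.05,0,0,0,1],[0,0,0.05,0,0,0,1]]' 110; python3 -m inch '[[0,0,0,0,0,0,0],[0,0,0,0,0,0,-0.5],[0,0,0,0,0,0,-1],[0,0,0,0,0,0,-1],[0,0,0,0,0,0,-1]]' 110;python3 -m inch '[[0,0,0,0,0,0,-1],[0,0,0,0,0,0,-1],[0,0,0,0,0,0,-1],[0,0,0,0,0,0,-1],[0,0,0,0,0,0,-1]]' 110
```

```text
t: 3.37
position: [0.4685, -0.3218, -0.004]
orientation: [-0.001, 0.595, 0.804, -0.0]
force: [-0.1, 0.4, -0.9]
grip_width: 0.0857
t: 3.78
position: [0.4688, -0.322, -0.0133]
orientation: [-0.0, 0.595, 0.804, -0.0]
force: [-0.5, -0.4, 0.2]
grip_width: 0.0851
t: 4.2
position: [0.4691, -0.3221, -0.0126]
orientation: [0.0, 0.595, 0.804, 0.0]
force: [-0.6, -0.4, -0.6]
grip_width: 0.0258
t: 4.62
position: [0.4691, -0.3221, -0.0125]
orientation: [0.0, 0.595, 0.804, 0.0]
force: [-1.7, 1.4, 5.3]
grip_width: 0.0163
```

Gripped (16–18 mm). Lift 72 mm gently.

```bash
python3 -m inch '[[0,0,-0.02,0,0,0,-1],[0,0,-0.07,0,0,0,-1],[0,0,-0.14,0,0,0,-1],[0,0,-0.22,0,0,0,-1],[0,0,-0.3,0,0,0,-1]]' && python3 -m inch '[[0,0,-0.04,0,0,0,-1],[0,0,-0.06,0,0,0,-1],[0,0,-0.06,0,0,0,-1],[0,0,-0.06,0,0,0,-1],[0,0,-0.06,0,0,0,-1]]'
python3 - <<'E'
from h import *
s=sensors.state(); im,P,i=snap('wrist'); b,Pb,_=snap('top'); np.savez('l.npz',im=im,P=P,b=b,Pb=Pb)
a=np.array([np.cos(np.radians(17)),np.sin(np.radians(17))]); n=np.array([-a[1],a[0]])
q=P[...,:2]-s['position'][:2]; X=q@a; Y=q@n; Z=P[...,2]
m=(Z>.08)&(Z<.16)&(abs(Y)<.008)&(X<-.015)&(X>-.05); p=np.polyfit(X[m],Z[m],1); print('handle top slope deg',np.degrees(p[0]),'z',np.median(Z[m]),'X min',X[m].min(),m.sum())
m=(Z>.1)&(Z<.15)&(X>.038)&(X<.05)&(abs(Y)<.075); print('near rim',m.sum(),Z[m].size and np.percentile(Z[m],[50,90,97]))
q=Pb[...,:2]-s['position'][:2]; X=q@a; Y=q@n; Z=Pb[...,2]
m=(Z>.1)&(Z<.165)&(X>.15)&(X<.23)&(abs(Y)<.075); print('far rim top',m.sum(),np.percentile(Z[m],[50,90,97]),np.percentile(X[m],[50,90,97]),np.percentile(Y[m],[2,98]))
print(s['position'],s['grip_width'],s['t'])
# target: front 5mm past lip -> pan centre at -75
c,sn=np.cos(YAW),np.sin(YAW); D=np.array([c,sn])
t=LIP+D*(-.080-.124); go(*t,s['position'][2],5.2); print(t)
E
```

```text
t: 5.03
position: [0.4685, -0.3219, 0.0479]
orientation: [-0.001, 0.595, 0.804, -0.0]
force: [-0.2, 0.0, -1.9]
grip_width: 0.0165
t: 5.45
position: [0.4683, -0.3218, 0.0582]
orientation: [-0.001, 0.595, 0.804, -0.0]
force: [0.0, 0.1, -2.1]
grip_width: 0.0164
handle top slope deg 24.19426198557567 z 0.1248529461078013 X min -0.031748870316889305 3789
near rim 184 [0.10253243 0.11844003 0.12101215]
far rim top 361 [0.12537121 0.13003973 0.13202793] [0.19413309 0.20333655 0.20425786] [-0.05921858  0.06102494]
[ 0.4683083  -0.3218076   0.05824559] 0.016395107709417146 5.45
row [1.7009e+00 3.1650e-01 1.4000e-03] [-0.0002 -0.0001  0.0326] mm 346 deg [-0.1 -0.  11.7]
[0.42983958 0.02201095]
```

Pan is level (far rim 131 mm, handle top 125 mm, pan bottom ≈71 mm). Carry it in front of the lip.

```bash
python3 -m inch '[[0.04,0.008,0,0,0,0.001,-1],[0.13,0.024,0,0,0,0.003,-1],[0.26,0.048,0,0,0,0.005,-1],[0.4,0.075,0,0,0,0.008,-1],[0.54,0.1,0,0,0,0.011,-1]]'
python3 - <<'E'
from h import *
c,sn=np.cos(YAW),np.sin(YAW); D=np.array([c,sn])
t=LIP+D*(-.080-.124); go(*t,.0585,5.2)
E
```

```text
t: 5.97
position: [0.4559, -0.2117, 0.0586]
orientation: [-0.0, 0.623, 0.782, -0.0]
force: [0.8, -0.2, -2.1]
grip_width: 0.0166
row [1.1685e+00 1.3300e-01 1.0000e-03] [-0.0002 -0.      0.0213] mm 235 deg [-0.1 -0.   7.7]
```

```bash
python3 -m inch '[[0.14,0.016,0,0,0,0.003,-1],[0.28,0.032,0,0,0,0.006,-1],[0.42,0.048,0,0,0,0.009,-1],[0.56,0.064,0,0,0,0.012,-1],[0.7,0.08,0,0,0,0.015,-1]]'
python3 - <<'E'
from h import *
c,sn=np.cos(YAW),np.sin(YAW); D=np.array([c,sn])
t=LIP+D*(-.080-.124); go(*t,.0585,5.2)
E
```

```text
t: 6.38
position: [0.44, -0.0715, 0.059]
orientation: [-0.0, 0.659, 0.752, -0.0]
force: [0.6, 1.3, -2.4]
grip_width: 0.0165
row [0.47   0.0107 0.0023] [-0.0001 -0.      0.0064] mm 94 deg [-0.  -0.   2.3]
```

```bash
python3 -m inch '[[0.12,0.003,0,0,0,0.002,-1],[0.23,0.006,0,0,0,0.004,-1],[0.34,0.009,0,0,0,0.006,-1],[0.42,0.01,0,0,0,0.0064,-1],[0.47,0.01,0,0,0,0.0064,-1]]' && python3 -m inch '[[0,0,0,0,0,0,-1],[0,0,0,0,0,0,-1],[0,0,0,0,0,0,-1],[0,0,0,0,0,0,-1],[0,0,0,0,0,0,-1]]'
python3 - <<'E'
from h import *
im,P,i=snap('side'); b,Pb,_=snap('top'); s=sensors.state(); np.savez('p.npz',im=im,P=P,b=b,Pb=Pb)
cv2.imwrite('pics/p1.png',cv2.resize(im[140:340,220:500],(700,500),interpolation=cv2.INTER_CUBIC))
c,sn=np.cos(YAW),np.sin(YAW); D=np.array([c,sn]); N=np.array([-sn,c])
print(s['position'],'chute frame',(s['position'][:2]-LIP)@D,(s['position'][:2]-LIP)@N,s['force'])
for nm,Q in(('side',P),('top',Pb)):
    q=Q[...,:2]-LIP; X=q@D;Y=q@N;Z=Q[...,2]
    m=(Z>.115)&(Z<.14)&(X>-.19)&(X<.02)&(abs(Y)<.08); print(nm,m.sum(),'rim z',np.percentile(Z[m],[50,95]),'X',np.percentile(X[m],[1,99]),'Y',np.percentile(Y[m],[1,50,99]))
go(*(LIP+D*(-.204)),.0585,5.2)
E
```

```text
t: 6.8
position: [0.4299, 0.0221, 0.0591]
orientation: [-0.0, 0.673, 0.739, 0.0]
force: [-0.0, 0.1, -2.4]
grip_width: 0.0165
t: 7.22
position: [0.4303, 0.0198, 0.0591]
orientation: [-0.0, 0.674, 0.739, -0.0]
force: [-0.2, 0.4, -2.1]
grip_width: 0.0164
[0.43033745 0.01993079 0.05912684] chute frame -0.203692713182136 -0.0021167270755021554 [ 0.67668464 -1.34174694 -1.9542839 ]
side 1421 rim z [0.12480168 0.13212665] X [-0.17554229 -0.00107714] Y [-0.06372001  0.02118499  0.05782521]
top 466 rim z [0.12955811 0.13323743] X [-0.15902868  0.00033746] Y [-0.06134156 -0.00456274  0.05834052]
row [ 0.0106 -0.0015  0.0031] [-0.      0.      0.0001] mm 2 deg [-0.  0.  0.]
```

View pics/p1.png

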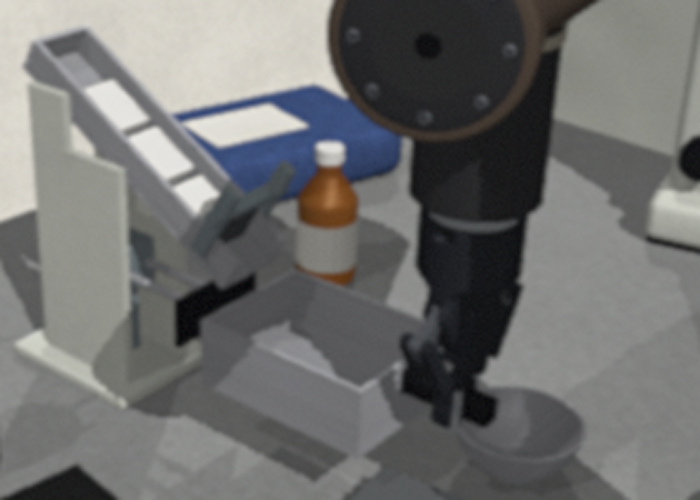

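Picture 8: pan held level, front wall at the lip line (~(250,300) in crop), rim below the chute floor, paddle black at (215,305). Approach to contact.

```bash
python3 -m inch '[[0.005,0.03,0,0,0,0,-1],[0.01,0.06,0,0,0,0,-1],[0.01,0.09,0,0,0,0,-1],[0.01,0.12,0,0,0,0,-1],[0.01,0.14,0,0,0,0,-1]]' && python3 -m inch '[[0,0.01,0,0,0,0,-1],[0,0.02,0,0,0,0,-1],[0,0.03,0,0,0,0,-1],[0,0.04,0,0,0,0,-1],[0,0.04,0,0,0,0,-1]]'
python3 - <<'E'
from h import *
s=sensors.state(); D=np.array([np.cos(YAW),np.sin(YAW)]); q=s['position'][:2]-LIP
print('front X',(q@D)+.204,s['force'],s['ft_torque'],s['t'])
E
```

```text
t: 7.73
position: [0.4592, 0.0253, 0.0591]
orientation: [0.0, 0.674, 0.739, 0.0]
force: [-1.0, -0.0, -2.4]
grip_width: 0.0165
t: 8.15
position: [0.465, 0.0255, 0.0587]
orientation: [-0.001, 0.674, 0.739, -0.001]
force: [-3.7, 0.2, -1.5]
grip_width: 0.0161
front X 0.03535709844631171 [-3.74988932  0.19547361 -1.54373834] [ 0.20231135  1.52157557 -0.04542451] 8.15
```

Contact at about 34 mm as measured by sight (3.7 N). Press ~17 mm.

```bash
python3 -m inch '[[0,0.02,0,0,0,0,-1],[0,0.045,0,0,0,0,-1],[0,0.065,0,0,0,0,-1],[0,0.08,0,0,0,0,-1],[0,0.08,0,0,0,0,-1]]' && python3 -m inch '[[0,0,0,0,0,0,-1],[0,0,0,0,0,0,-1],[0,0,0,0,0,0,-1],[0,0,0,0,0,0,-1],[0,0,0,0,0,0,-1]]' && python3 -m inch '[[0,0,0,0,0,0,-1],[0,0,0,0,0,0,-1],[0,0,0,0,0,0,-1],[0,0,0,0,0,0,-1],[0,0,0,0,0,0,-1]]'
python3 - <<'E'
from h import *
s=sensors.state(); D=np.array([np.cos(YAW),np.sin(YAW)]); q=s['position'][:2]-LIP
print('front X',(q@D)+.204,s['force'],s['ft_torque'],s['t'])
b,Pb,_=snap('top'); a,Pa,_=snap('side'); np.savez('r.npz',b=b,Pb=Pb,a=a,Pa=Pa)
cv2.imwrite('pics/r1.png',cv2.hconcat([cv2.resize(b[100:300,250:450],(400,400)),cv2.resize(a[140:340,240:440],(400,400))]))
E
```

```text
t: 8.57
position: [0.4806, 0.0269, 0.0586]
orientation: [-0.001, 0.674, 0.739, -0.001]
force: [-6.7, 1.1, -1.6]
grip_width: 0.016
t: 8.98
position: [0.4792, 0.0265, 0.0582]
orientation: [-0.001, 0.674, 0.739, -0.002]
force: [-7.3, -0.8, -2.3]
grip_width: 0.0164
t: 9.4
position: [0.4792, 0.0265, 0.0581]
orientation: [-0.001, 0.674, 0.739, -0.002]
force: [-6.4, 0.4, -3.7]
grip_width: 0.0164
front X 0.049579404380418884 [-6.361812    0.38453966 -3.73722869] [ 0.10281133  2.58368684 -0.09348892] 9.4
```

View pics/r1.png

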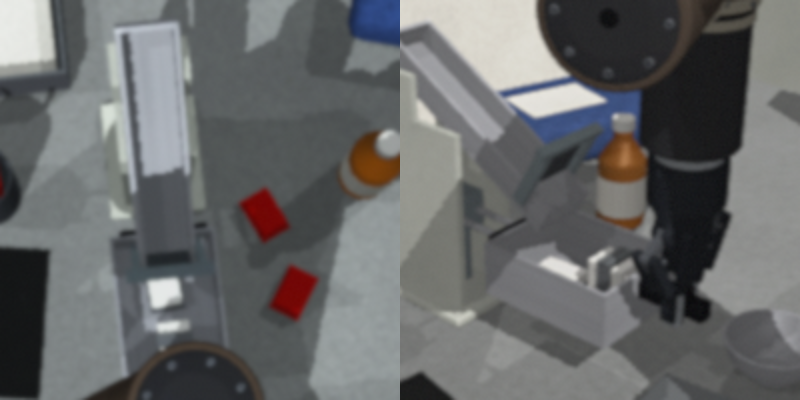

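Picture 9: the chute is empty. Blocks lie in the pan, one flat at (560,268) and others on edge at the rear wall (610,265). The load rose by ≈1.6 N, which is three blocks. Check their points, then back off smoothly.

```bash
python3 -m inch '[[0,-0.02,0,0,0,0,-1],[0,-0.06,0,0,0,0,-1],[0,-0.11,0,0,0,0,-1],[0,-0.16,0,0,0,0,-1],[0,-0.2,0,0,0,0,-1]]' && python3 -m inch '[[0,-0.03,0,0,0,0,-1],[0,-0.05,0,0,0,0,-1],[0,-0.06,0,0,0,0,-1],[0,-0.06,0,0,0,0,-1],[0,-0.06,0,0,0,0,-1]]'
python3 - <<'E'
from h import *
s=sensors.state(); print(s['position'],s['force'])
a,Pa,_=snap('side'); w,Pw,_=snap('wrist')
cv2.imwrite('pics/b1.png',cv2.hconcat([cv2.resize(a[180:330,300:500],(400,400)),cv2.resize(w,(400,400))]))
yaw=np.radians(5.2); D=np.array([np.cos(yaw),np.sin(yaw)]);N=np.array([-D[1],D[0]])
for im,P in((a,Pa),(w,Pw)):
    q=P[...,:2]-s['position'][:2]-D*.124
    m=(im.min(2)>150)&(abs(q@D)<.09)&(abs(q@N)<.07)&(P[...,2]>.07); print(m.sum(),m.sum() and (np.percentile(q[m]@D,[2,98]),np.percentile(q[m]@N,[2,98]),np.percentile(P[...,2][m],[2,98])))
t=np.array([.5968,.2684]); y=np.radians(-4); go(*(t-.124*np.array([np.cos(y),np.sin(y)])),.0585,-4)
E
```

```text
t: 9.92
position: [0.4418, 0.0238, 0.0597]
orientation: [0.0, 0.674, 0.739, 0.001]
force: [0.4, -0.7, -2.9]
grip_width: 0.0162
t: 10.33
position: [0.4307, 0.0227, 0.0594]
orientation: [0.0, 0.674, 0.739, 0.0]
force: [0.2, -0.7, -3.4]
grip_width: 0.0161
[0.43066168 0.02273337 0.05944326] [ 0.22110221 -0.74239872 -3.43787537]
233 (array([-0.05908316,  0.06509175]), array([-0.0417081 ,  0.05760563]), array([0.07486475, 0.13330119]))
0 0
row [1.2469 0.3285 0.004 ] [ 0.0001 -0.      0.0258] mm 258 deg [ 0.  -0.   9.3]
```

View pics/b1.png

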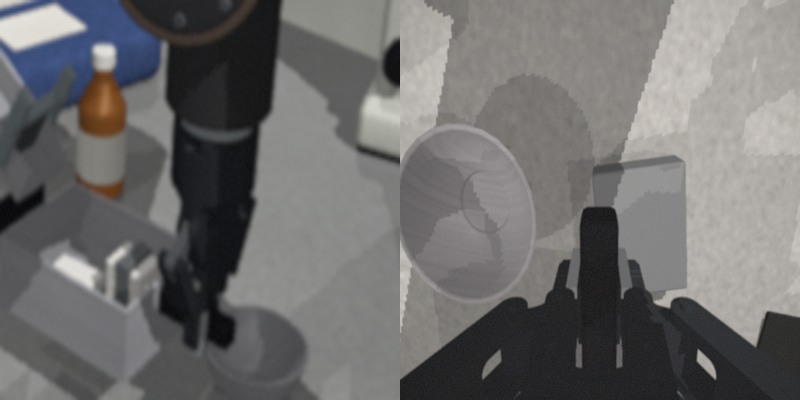

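Picture 10: three blocks in the pan, one flat (75,265) and two on edge (125,275), below or level with the rim. Carry to the mat gently.

```bash
python3 -m inch '[[0.03,0.008,0,0,0,0.001,-1],[0.1,0.026,0,0,0,0.002,-1],[0.19,0.05,0,0,0,0.004,-1],[0.29,0.076,0,0,0,0.006,-1],[0.39,0.103,0,0,0,0.008,-1]]'
python3 - <<'E'
from h import *
t=np.array([.5968,.2684]); y=np.radians(-4); go(*(t-.124*np.array([np.cos(y),np.sin(y)])),.0585,-4)
E
```

```text
t: 10.85
position: [0.4439, 0.1032, 0.0592]
orientation: [0.0, 0.693, 0.721, 0.0]
force: [-0.2, -0.3, -3.8]
grip_width: 0.0162
row [0.8625 0.181  0.0033] [ 0.     -0.      0.0175] mm 176 deg [ 0.  -0.   6.3]
```

```bash
python3 -m inch '[[0.1,0.021,0,0,0,0.002,-1],[0.2,0.042,0,0,0,0.004,-1],[0.3,0.063,0,0,0,0.006,-1],[0.4,0.084,0,0,0,0.008,-1],[0.5,0.105,0,0,0,0.01,-1]]'
python3 - <<'E'
from h import *
t=np.array([.5968,.2684]); y=np.radians(-4); go(*(t-.124*np.array([np.cos(y),np.sin(y)])),.0585,-4)
E
```

```text
t: 11.27
position: [0.4606, 0.2044, 0.059]
orientation: [-0.0, 0.715, 0.699, -0.0]
force: [0.0, -0.3, -3.5]
grip_width: 0.0164
row [0.3643 0.0548 0.0024] [-0.      0.      0.0076] mm 74 deg [-0.   0.   2.7]
```

```bash
python3 -m inch '[[0.1,0.015,0,0,0,0.002,-1],[0.19,0.028,0,0,0,0.004,-1],[0.27,0.04,0,0,0,0.006,-1],[0.33,0.05,0,0,0,0.0076,-1],[0.36,0.055,0,0,0,0.0076,-1]]' && python3 -m inch '[[0,0,0,0,0,0,-1],[0,0,0,0,0,0,-1],[0,0,0,0,0,0,-1],[0,0,0,0,0,0,-1],[0,0,0,0,0,0,-1]]'
python3 - <<'E'
from h import *
b,P,_=snap('top'); s=sensors.state(); Z=P[...,2]
m=(Z>.11)&(Z<.14)&(P[...,0]>.5)&(P[...,0]<.7)&(abs(P[...,1]-.268)<.09); p=P[m]
print(cv2.minAreaRect((p[:,:2]*1000).astype(np.float32)),p[:,0].max(),len(p))
m=(b.max(2)<25)&(Z<.01)&(P[...,0]>.48)&(P[...,0]<.72)&(abs(P[...,1]-.268)<.1); print('mat visible',np.percentile(P[m][:,0],[1,99]),np.percentile(P[m][:,1],[1,99]))
t=np.array([.5968,.2684]); y=np.radians(-4); go(*(t-.124*np.array([np.cos(y),np.sin(y)])),.0585,-4); print(s['force'])
E
```

```text
t: 11.68
position: [0.4732, 0.2764, 0.0589]
orientation: [0.0, 0.731, 0.683, 0.0]
force: [0.8, -0.4, -2.7]
grip_width: 0.0162
t: 12.1
position: [0.4728, 0.2739, 0.0593]
orientation: [-0.0, 0.731, 0.682, 0.0]
force: [0.2, 0.0, -3.2]
grip_width: 0.0162
((589.6300048828125, 266.65948486328125), (121.96532440185547, 174.8135986328125), 86.24757385253906) 0.6794747963071153 1069
mat visible [0.50589515 0.68120088] [0.19315204 0.27530131]
row [0.0151 0.0005 0.0044] [ 0.     -0.      0.0001] mm 3 deg [ 0. -0.  0.]
[-0.4241366  -0.06376529 -3.73544488]
```

Pan aligned over the mat (yaw −3.8°, front 0.679). Lower.

```bash
python3 -m inch '[[0.005,0,0.03,0,0,0,-1],[0.01,0,0.09,0,0,0,-1],[0.015,0,0.16,0,0,0,-1],[0.015,0,0.22,0,0,0,-1],[0.015,0,0.27,0,0,0,-1]]' && python3 -m inch '[[0,0,0.02,0,0,0,-1],[0,0,0.035,0,0,0,-1],[0,0,0.048,0,0,0,-1],[0,0,0.06,0,0,0,-1],[0,0,0.06,0,0,0,-1]]'&& python3 -m inch '[[0,0,0,0,0,0,-1],[0,0,0.003,0,0,0,-1],[0,0,0.006,0,0,0,-1],[0,0,0.008,0,0,0,-1],[0,0,0.008,0,0,0,-1]]'
```

```text
t: 12.57
position: [0.4727, 0.2772, 0.004]
orientation: [-0.0, 0.731, 0.682, -0.0]
force: [-0.3, -0.5, -3.3]
grip_width: 0.0163
t: 12.98
position: [0.4732, 0.2777, -0.0068]
orientation: [0.0, 0.731, 0.682, 0.0]
force: [0.1, -0.3, -3.6]
grip_width: 0.0164
t: 13.4
position: [0.4732, 0.2779, -0.0081]
orientation: [0.0, 0.731, 0.683, 0.0]
force: [-0.9, 0.4, -2.3]
grip_width: 0.016
```

```bash
python3 -m inch '[[0,0,0.004,0,0,0,-1],[0,0,0.008,0,0,0,-1],[0,0,0.01,0,0,0,-1],[0,0,0.01,0,0,0,-1],[0,0,0.01,0,0,0,-1]]' && python3 -m inch '[[0,0,0,0,0,0,-0.5],[0,0,0,0,0,0,-0.3],[0,0,0,0,0,0,0],[0,0,0,0,0,0,0.4],[0,0,0,0,0,0,0.4]]' 20 && python3 -m inch '[[0,0,0,0,0,0,0.4],[0,0,0,0,0,0,0.4],[0,0,0,0,0,0,0.4],[0,0,0,0,0,0,0.4],[0,0,0,0,0,0,0.4]]'
```

```text
t: 13.82
position: [0.4731, 0.2779, -0.0086]
orientation: [0.0, 0.731, 0.683, 0.001]
force: [-8.8, -1.4, 17.6]
grip_width: 0.0161
t: 14.23
position: [0.4731, 0.2776, -0.0105]
orientation: [0.0, 0.731, 0.682, 0.0]
force: [-0.4, -0.2, 0.3]
grip_width: 0.0595
t: 14.65
position: [0.473, 0.2776, -0.0104]
orientation: [0.0, 0.731, 0.682, -0.0]
force: [0.1, -0.0, -0.0]
grip_width: 0.0599
```

Seated and released. Rise, then move back for a clear view.

```bash
python3 -m inch '[[0,0,-0.04,0,0,0,0.4],[0,0,-0.15,0,0,0,0.4],[0,0,-0.3,0,0,0,0.4],[0,0,-0.48,0,0,0,0.4],[0,0,-0.65,0,0,0,0.4]]' && python3 -m inch '[[-0.1,0,-0.1,0,0,0,0.4],[-0.3,0,-0.1,0,0,0,0.4],[-0.5,0,-0.1,0,0,0,0.4],[-0.7,0,-0.1,0,0,0,0.4],[-0.85,0,-0.1,0,0,0,0.4]]'
python3 - <<'E'
from h import *
b,P,_=snap('top'); a,Pa,_=snap('side'); Z=P[...,2]
m=(Z>.05)&(Z<.075)&(P[...,0]>.51)&(P[...,0]<.69)&(abs(P[...,1]-.268)<.09); print('rim',cv2.minAreaRect((P[m][:,:2]*1000).astype(np.float32)),np.percentile(Z[m],[50,95]))
D=np.array([np.cos(YAW),np.sin(YAW)]);N=np.array([-D[1],D[0]]); q=Pa[...,:2]-LIP;X=q@D;Y=q@N
k=(a.max(2)<70)&(abs(Y)<.055)&(Pa[...,2]>.083)&(Pa[...,2]<.133)&(X>-.01)&(X<.07); print('paddle X',np.median(X[k]),k.sum())
P0=np.load('top0.npz')['P']
for n,(u0,u1,v0,v1,z) in dict(slide=(300,350,295,350,.015),bowl=(355,412,298,352,.015),bottle=(410,460,160,205,.04),cup=(215,265,165,215,.03)).items():
    f=lambda Q:cv2.minAreaRect((Q[v0:v1,u0:u1][Q[v0:v1,u0:u1,2]>z][:,:2]*1000).astype(np.float32))[0]
    print(n,np.round(f(P0)),np.round(f(P)))
cv2.imwrite('pics/f1.png',cv2.hconcat([cv2.resize(b[180:340,190:430],(400,300)),cv2.resize(a[200:440,160:480],(400,300))]))
print(sensors.state()['force'],sensors.state()['position'])
E
```

```text
t: 15.07
position: [0.4728, 0.2772, 0.1217]
orientation: [0.0, 0.731, 0.682, -0.0]
force: [1.2, 0.3, -0.3]
grip_width: 0.0598
t: 15.48
position: [0.4604, 0.1057, 0.1405]
orientation: [-0.0, 0.731, 0.682, 0.0]
force: [0.5, -0.6, -0.6]
grip_width: 0.0598
rim ((593.4627685546875, 270.3423767089844), (121.40621948242188, 167.21566772460938), 86.32969665527344) [0.06289565 0.06822463]
paddle X 0.03407899241500367 551
slide [437.  60.] [447.  58.]
bowl [435. -79.] [435. -79.]
bottle [ 772. -208.] [ 772. -208.]
cup [756. 263.] [756. 262.]
[-0.0622694   0.76560369  0.81450144] [0.46019126 0.10456068 0.14043777]
```

View pics/f1.png

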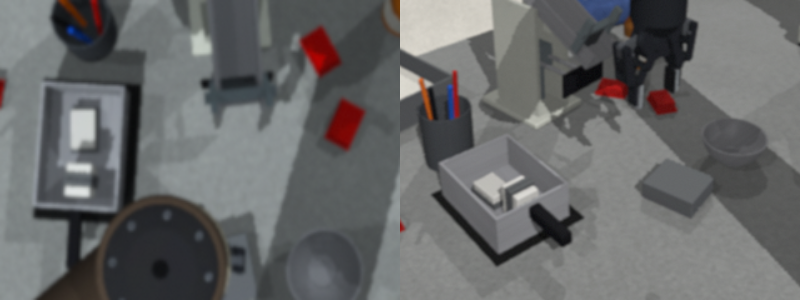

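Picture 11: the pan stands on the mat with its three blocks (left crop (83,130), (78,168), (78,190)), the chute is empty and the paddle is back at 34 mm. The slide box reading is off because the arm covers part of it in the top view. In the side view it looks undisturbed. Handing in.

```bash
python3 -c "
from workcell import sign_off; print(sign_off())"
```

```text
the job is handed in; nothing more can be done
None
```

The job is handed in at about 15.5 s. The pan stands on the mat with all three wax blocks in it, and I saw no failed condition. The sign-off itself gives no verdict.

I took the pan by its handle and pressed the paddle about 16 mm (contact at about 34 mm past the lip). All three blocks slid in, and the load rose by about 1.6 N. I then backed off and set the pan down on the mat.

**Last checks**
- **Pan:** its centre is about 3–5 mm from the mat's centre, and it is within about 0.5° of the mat's long side. The rim is about 63 mm above the bench, against the expected 64 mm.
- **Blocks:** all three are visible inside the pan, one flat and two standing on edge at the handle wall.
- **Paddle:** back at its rest position, 34.1 mm before and after.
- **Bowl, bottle and pen cup:** within 1 mm of where they started.

**What went wrong or disagreed**
- The first grasp closed on nothing. The real fingertips sit about 40 mm behind the reported TCP; both cameras showed this. I went down about 40 mm further and the second grasp held.
- The last slide box reading was 10 mm off. The arm hid part of it in the top view, so that reading is unreliable. In the side view it looks undisturbed.

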